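# Index a can end on its click-stop gauge by four clicks

## Task

On the gauge stand a can end lies in the nest of the black star-shaped click-stop dial; move it on from its first to its second measuring point. With the fingertips only, push the red thumb post until the gauge slide is fully back, push the dial's lobes round clockwise (seen from above) by exactly four clicks, and push the slide fully home over the end again. Do not click the dial while the gauge stands over the end, lift nothing, keep the end seated in its nest, and leave the can, date stamp and spare end beside the stand where they are.

Things in the scene. Friction and masses are not known exactly. Their poses are not given: they have to be found in the camera images.
- gauge_stand: dark blue-green base plate of the end gauge, fixed, 14 mm high. Origin on the table under the dial's axis; x away from the robot, y left, z up (yawed a little). Plate: x +-64 mm, y from -206 to +72 mm. The gauge slide runs along y on the -y side. A click-spring housing 28 mm high stands 66 mm from the axis towards (+x, -y).
- dial_top (a point): point on the dial's axis at the top of its black star, 50 mm above the table. Star: 30 to 50 mm above the table, hub radius 40 mm, six lobes 60 degrees apart, 16 mm wide, rounded, reaching to radius 66 mm; gaps about 40 mm wide at radius 55 mm, open from above and outside, free space below. On it an aluminium nest, radius 34 mm, up to 58 mm.
- red_dot_lobe (a point): centre of the rounded end of the lobe that has a red dot on its top, 58 mm from the dial's axis and 40 mm above the table.
- dial (a joint): turn of the dial, rad, growing clockwise from above, no end stops; at 0 the red-dot lobe points along the stand's +x. Notches at every 30 degrees (0.524 rad); starts at rest in the notch at 0, 0.524 or 1.047. A lobe must be pushed with up to about 4 N, most just before half-way; past half-way the dial snaps into the next notch by itself; let go earlier, it drops back.
- gauge (a joint): travel of the gauge slide, m: 0 = home against its stop, stylus over the rim of the end (the start); 0.075 = fully back against the other stop, along the stand's -y. Stays where it is left, friction about 2.5 N. At home its arm and round indicator overhang the dial up to 147 mm above the table; back, they are clear of the star.
- thumb_post (a point): centre of the red upright thumb grip of the gauge slide, diameter 18 mm, from 72 to 120 mm above the table (point at 96 mm); moves with the slide, on its robot side. With the slide home it lies at x -48 mm, y -98 mm in the stand's frame.
- sample_mid (a point): centre of the loose aluminium can end in the nest, diameter 57 mm, 7 mm high, lying flat; its top is 60 mm above the table.
- test_can_mid (a point): centre of a plain white can, diameter 66 mm, 122 mm high, standing on the table about 0.2 m to the left of the dial. Leave it alone.
- stamp_mid (a point): centre of a small date stamp with a red knob, 34 by 34 mm, 70 mm high, standing on the table about 0.12 m to the left of the dial. Leave it alone.
- spare_end_mid (a point): centre of a spare aluminium can end, diameter 57 mm, 7 mm high, lying on the table left of the stand. Leave it alone.
Things that resemble listed ones, but are neither listed nor needed, are in the scene too. Leave any green look-alike of the part that bears sample_mid alone.

How it is judged:
On the way, in this order (a step that is already met when the one before it is completed fails the run):
1. the gauge slide is pushed fully back (value of joint gauge above 0.067 m), for 0.1 s.
2. with the slide still back, the dial rests four clicks clockwise of where it started (value of joint gauge above 0.06 m and distance of red_dot_lobe from where it was at the start of the episode between 0.0962 and 0.1043 m and value of joint dial between 1.9 and 3.35 rad and velocity of joint dial between -0.1 and 0.1 rad/s), for 0.2 s.
At the end, for the whole second after the job is handed in: the dial rests in the notch four clicks clockwise of its start (120 degrees, within 8), the gauge slide is home within 5 mm, the can end lies seated in the nest, and can, stamp and spare end are within 20 mm of their places (value of joint gauge below 0.005 m and distance of red_dot_lobe from where it was at the start of the episode between 0.0962 and 0.1043 m and value of joint dial between 1.9 and 3.35 rad and distance between sample_mid and dial_top below 0.009 m and angle between sample_mid's own z axis and vertical below 0.08 rad and distance of each of test_can_mid, stamp_mid, spare_end_mid from where it was at the start of the episode below 0.02 m); the robot touches nothing.
It fails at once if the dial is clicked round while the gauge is not drawn back (value of joint gauge below 0.05 m and (velocity of joint dial above 1.5 rad/s or velocity of joint dial below -1.5 rad/s)).
It fails at once if the can end is lifted or knocked out of its nest (distance between sample_mid and dial_top above 0.015 m).
It fails at once if the can, the stamp or the spare end is lifted or pushed away (distance of any of test_can_mid, stamp_mid, spare_end_mid from where it was at the start of the episode above 0.02 m).
It also fails if it takes over 64 s, if anything falls off the work surface, if the arm or the gripper's body presses on something with over 40 N, if the wrist force passes 120 N, or if a joint passes its speed limit or range.

## Robot

A 6-joint arm with a two-finger parallel gripper is mounted at the origin on a cart in front of the work surface, level with it; the furniture and walls round the work are solid. World frame = base frame: x ahead of the robot, y to its left, z up, the work surface at z = 0. Lengths are in m, angles in rad, forces in N, time in s.
With the tool pointing down it reaches from about 0.375 to 0.9 m from the base axis. Payload 3.1 kg.
Tool frame: the origin (TCP) lies midway between the tips of the shut fingers; the grasp point (between the pads) lies manip.hold_point_z behind it (manip.hold_point_z is the distance from the TCP to the grasp point, in m); z points along the fingers, y is the direction in which the jaws open and shut (so a half turn about z gives the same grasp; the last joint's range is limited). The gripper opens to 85 mm and grips with 20 to 120 N. Pads are 22 mm wide; open, the fingers measure 114 mm over their backs; the gripper's body (76 mm by 85 mm) begins 54 mm behind the grasp point. The pads swing forward as they close: fully open they stand 13 mm farther back than shut.
Start: joints at [0.962, 0.527, 1.433, -0, 1.181, -0.178], TCP at [0.261, 0.568, 0.231] pointing down, gripper open.
Joint ranges: [-3.08, 3.08], [-0.75, 2.2], [0.22, 2.44], [-1.43, 4.57], [0, 2.65], [-2.85, 2.85]. Speed limits (rad/s): [2.79, 2.79, 3.14, 3.14, 3.14, 3.14].

## Interface

Orientations are given as a unit quaternion [x, y, z, w].
In Python, from station import manip, snapshot, workorder, models gives the robot as it stands.
- The arm moves only by the tool jog_arm, never from a script. Its argument "commands" is a list of rows, each a list of 5 numbers: the opening in per cent of the stroke, from 0 (shut) to 100 (fully open), then the shift along the world's x, y, z in cm, then the turn about the world's z in rad. A call has 1 to 8 rows; each row shifts and turns the pose as measured when the row begins; what a row does not reach is not made up. A row lasts 1/12 s, in which the tool goes at most 41.7 mm and 7.16 degrees, less where a joint would pass 70% of its speed; a pose out of reach is approached as far as the arm can. A call with a gripper value outside its range is refused whole. The fingers move at their own pace and stop on an object; "squeeze" is the grip in N (left out, the last holds). Time passes only in rows, so rows that do not move let the fingers close. It gives the time, the measured TCP pose, the force and the opening at its end, in the units of the state.
- manip.sense(): the state, without advancing time (a new reading comes with each control period).
- snapshot(name): name is "side" or "top"; returns a dict with "image" (384x512x3 uint8, red, green, blue), "intrinsics" (3x3 intrinsics, pixels), "extrinsics" (4x4, takes a point from camera to world coordinates). Camera axes: x right, y down, z forward; pixel columns grow to the right and rows downward; lengths in m; the calibration is good to about 2 mm. A picture is of the moment at which its call begins. There is no depth.
- workorder.sign_off(): hands the job in, once; it reports no verdict.
Trained networks look in a picture, given as the dict that the camera call returned (one of the last four; its "shot" number tells which), for a name from the list of things; names that differ only in an ending like _2 or _b are one class to them, and where a whole thing is asked for, a point or a joint stands for the part that bears it (a point fixed in the world has none). Each returns a list of dicts, best first, with "score" (0 to 1); they miss things now and then, are a little off and sometimes report something else, mostly with a low value. They report only what shows in the picture. A call takes as long as a camera call. They do not tell look-alikes from the thing itself.
- models.find_in(picture, name): "centre" ([x, y, z] in m, in world coordinates, good to about 4 mm: the middle of the surface that is visible of it).
- models.pinpoint(picture, name): "centre" ([x, y, z] in m, in world coordinates, good to about 4 mm: a listed point, or the origin of a listed thing).
The state is a dict: "t": time; "q": joint angles; "qd": joint speeds; "tau": joint torques, N m; "tcp_pos": TCP position; "tool_rot": TCP orientation; "force": force on the tool from outside, world axes, zero at the start; "ft_torque": the same for the moment, N m; "finger_gap": opening from 0.0 (shut) to 1.0 (fully open).
Only numpy, scipy, OpenCV 4.12 (cv2) and the standard library are available. Lean on these libraries where they do the work, as an engineer would, in place of code of your own. Each camera call takes 0.05 s, during which the arm holds its last target. There are 200 camera calls.

## Working session

There is one attempt and no reset: what is moved stays moved. The work goes in short steps, Python scripts to look and compute and a tool call to move; the robot and the scene stay as the last step left them, time stands still between calls to the robot, and variables do not carry over. Pictures are saved under pics/ and viewed, about 8 in all and at most 12, crops included, and the job is handed in when it is done.

Besides the shell and the picture viewer there is one more tool, called after "Request:" in YAML: its name, and indented under it one key for each argument. jog_arm: Moves the arm, as the interface text tells. Its arguments: {"type":"object","properties":{"commands":{"type":"array","items":{"type":"array","items":{"type":"number"}}},"squeeze":{"type":"number"}},"required":["commands"]}

```bash
mkdir -p pics; python3 - <<'E'
from station import manip,snapshot,models
import cv2
s=manip.sense();print(s['t'],s['tcp_pos'],s['tool_rot'],s['finger_gap'],manip.hold_point_z)
for c in('side','top'):
    p=snapshot(c);cv2.imwrite(f'pics/{c}0.png',p['image'][:,:,::-1])
    print(c,p['intrinsics'].tolist(),p['extrinsics'].round(4).tolist())
    for n in['gauge_stand','dial_top','red_dot_lobe','thumb_post','sample_mid','test_can_mid','stamp_mid','spare_end_mid']:
        print(n,[(round(d['score'],2),[round(float(v),4) for v in d['centre']]) for d in models.pinpoint(p,n)[:3]])
E
```

```text
0.0 [0.26054081 0.56728614 0.23032437] [ 2.13735802e-01  9.76890874e-01 -1.02263536e-03 -4.25806085e-04] 0.9985093272788447 0.0187
side [[443.9460610271522, 0.0, 258.74647185993985], [0.0, 443.9460610271522, 188.54935821451383], [0.0, 0.0, 1.0]] [[0.8257, -0.3733, 0.4229, 0.0214], [-0.5637, -0.519, 0.6425, -0.7844], [-0.0204, -0.7689, -0.639, 0.7637], [0.0, 0.0, 0.0, 1.0]]
gauge_stand [(0.67, [0.4616, -0.066, 0.0002])]
dial_top [(0.86, [0.4596, -0.0658, 0.0537]), (0.2, [0.5175, 0.0325, 0.0028])]
red_dot_lobe [(0.55, [0.4827, -0.1241, 0.0399])]
thumb_post [(0.6, [0.4039, -0.1653, 0.0977])]
sample_mid [(0.8, [0.415, -0.3527, -0.0008]), (0.46, [0.461, -0.0682, 0.0587])]
test_can_mid [(0.78, [0.4797, 0.1223, 0.0587])]
stamp_mid [(0.72, [0.4491, 0.0456, 0.0321])]
spare_end_mid [(0.4, [0.5181, 0.033, 0.0044])]
top [[498.3214080174643, 0.0, 257.5159933054341], [0.0, 498.3214080174643, 195.62682080712037], [0.0, 0.0, 1.0]] [[0.0261, -0.9873, 0.1567, 0.3025], [-0.9996, -0.0278, -0.009, -0.0955], [0.0132, -0.1564, -0.9876, 1.1641], [0.0, 0.0, 0.0, 1.0]]
gauge_stand [(0.61, [0.4605, -0.0705, -0.0036])]
dial_top [(0.86, [0.4623, -0.073, 0.047])]
red_dot_lobe [(0.63, [0.4832, -0.1209, 0.0398])]
thumb_post [(0.95, [0.4026, -0.1602, 0.0979])]
sample_mid [(0.94, [0.4233, -0.3526, 0.0016]), (0.72, [0.4619, -0.0685, 0.0512])]
test_can_mid [(0.95, [0.4832, 0.1243, 0.0642])]
stamp_mid [(0.53, [0.4475, 0.05, 0.0301])]
spare_end_mid [(0.86, [0.5211, 0.0343, 0.0025]), (0.21, [0.4633, -0.0678, -0.0015])]
```

```bash
python3 -c "
import cv2
a=cv2.imread('pics/side0.png');b=cv2.imread('pics/top0.png')
cv2.imwrite('pics/s1.png',cv2.resize(a,(800,600)));cv2.imwrite('pics/t1.png',cv2.resize(b,(800,600)))"
```

```text
(no output)
```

View pics/s1.png

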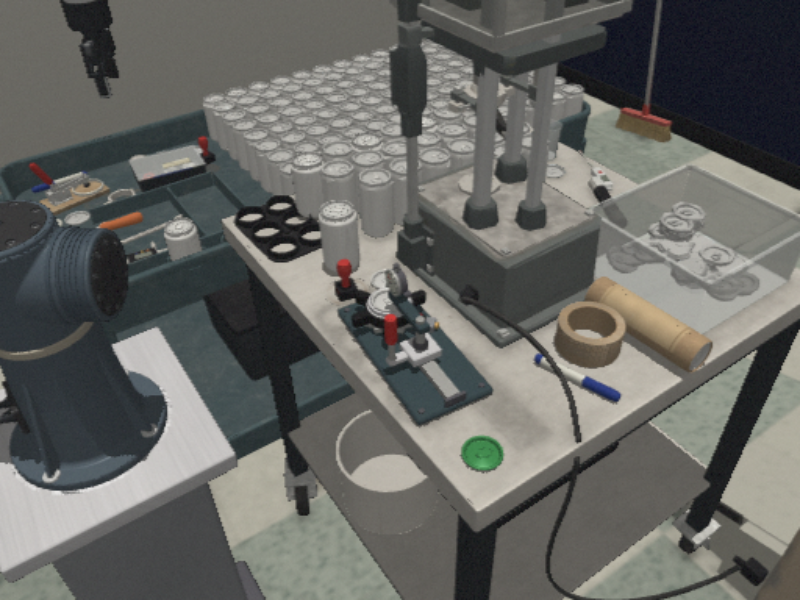

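View pics/t1.png

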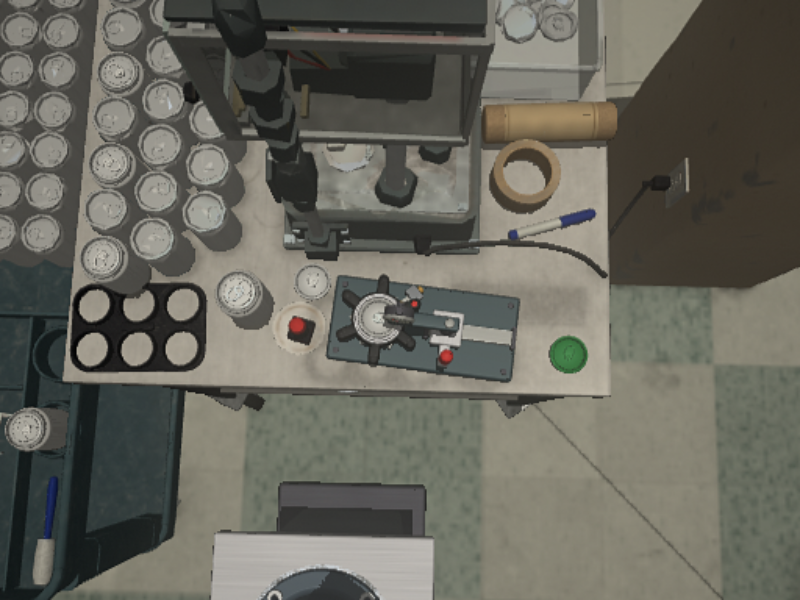

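The side view shows the stand with the red thumb post at (390,330), the dial at (385,300), and a green look-alike end at (482,453) on the table. The top view shows the plate corners at (339,275), (519,295), (513,381) and (327,360), the post at (446,356), the stamp at (300,325) and the spare end at (312,280). Next I'll fit the stand pose to these points.

```bash
cat > h.py <<'E'
import numpy as np
def ray(p,u,v):
    R=p[:3,:3];return R
def onplane(K,E,uv,z):
    d=E[:3,:3]@np.linalg.inv(K)@np.array([uv[0],uv[1],1.]);o=E[:3,3];return o+d*(z-o[2])/d[2]
E
python3 - <<'E'
from h import *
from station import snapshot,models
from scipy.optimize import least_squares
p=snapshot('top')
K,E=p['intrinsics'],p['extrinsics']
C=[onplane(K,E,np.array(c)*.64,.014)[:2] for c in[(339,275),(519,295),(513,381),(327,360)]]
M=[(64,72),(64,-206),(-64,-206),(-64,72)]
pts=[(m,c,1) for m,c in zip(M,C)]
pts+=[((-48,-98),(.4039,-.1653),1),((-48,-98),(.4026,-.1602),1),((0,0),(.4596,-.0658),1),((0,0),(.4623,-.073),1),((0,0),(.461,-.0682),1),((0,0),(.4619,-.0685),1)]
def T(x,m):
    c,s=np.cos(x[2]),np.sin(x[2]);m=np.array(m)/1000;return np.array([x[0]+c*m[0]-s*m[1],x[1]+s*m[0]+c*m[1]])
f=lambda x:np.concatenate([(T(x,m)-c)*w for m,c,w in pts])
r=least_squares(f,[.46,-.07,-.1]);print(r.x,(r.fun.reshape(-1,2)*1000).round(1).tolist())
x=r.x
for n,m in dict(prepost=(-50,-62),post=(-48,-98),back=(-48,-173),gap=(-52,-30)).items():print(n,T(x,m).round(4))
d=np.array([.483,-.1225])-x[:2];print('dial deg',-np.degrees(np.arctan2(d[1],d[0])-x[2]),np.hypot(*d))
E
```

```text
[ 0.46004836 -0.07061918 -0.08866707] [[1.3, 4.9], [-0.5, -0.9], [1.1, 1.9], [2.1, 3.5], [-0.3, 1.3], [1.0, -3.8], [0.4, -4.8], [-2.3, 2.4], [-1.0, -2.4], [-1.9, -2.1]]
prepost [ 0.4048 -0.1279]
post [ 0.4036 -0.164 ]
back [ 0.3969 -0.2387]
gap [ 0.4056 -0.0959]
dial deg 61.05555274350242 0.05673092500427766
```

Request:
jog_arm:
  commands:
    - [0,3.5,-2,0,-0.12]
    - [0,3.5,-2,0,-0.12]
    - [0,3.5,-2,0,-0.12]
    - [0,3.5,-2,0,-0.12]
    - [0,0,-4,0,-0.12]
    - [0,0,-4,0,-0.12]
    - [0,0,-4,0,-0.12]
    - [0,0,-4,0,-0.12]

```text
t: 1.62
tcp_pos: [0.4071, 0.328, 0.2314]
tool_rot: [0.65, 0.76, 0.007, 0.003]
force: [1.6, -0.8, 0.5]
finger_gap: 0.001
```

Request:
jog_arm:
  commands:
    - [0,0,-4,0,-0.12]
    - [0,0,-4,0,-0.12]
    - [0,0,-4,0,0]
    - [0,0,-4,0,0]
    - [0,0,-4,0,0]
    - [0,0,-4,0,0]
    - [0,0,-4,0,0]
    - [0,0,-4,0,0]

```text
t: 2.28
tcp_pos: [0.4057, -0.0055, 0.2336]
tool_rot: [0.74, 0.672, 0.009, 0.006]
force: [1.5, -0.3, -0.2]
finger_gap: 0.001
```

Request:
jog_arm:
  commands:
    - [0,0,-4,0,0]
    - [0,0,-4,0,0]
    - [0,0,-2.7,0,0]
    - [0,0,0,0,0]

```text
t: 2.62
tcp_pos: [0.4069, -0.1251, 0.2357]
tool_rot: [0.743, 0.669, 0.01, 0.011]
force: [0.2, 0.1, 0.0]
finger_gap: -0.001
```

Request:
jog_arm:
  commands:
    - [0,0,0,-4,0]
    - [0,0,0,-4,0]
    - [0,0,0,-4,0]
    - [0,0,0,-2,0]
    - [0,0,0,0,0]

```text
t: 3.03
tcp_pos: [0.4124, -0.1303, 0.0959]
tool_rot: [0.745, 0.666, 0.013, 0.021]
force: [-1.4, 0.3, 0.3]
finger_gap: -0.001
```

```bash
python3 - <<'E'
from station import manip,snapshot,models
import cv2,numpy as np
s=manip.sense();print(s['tcp_pos'],s['force'])
a=snapshot('side')['image'];b=snapshot('top')['image']
f=lambda i,x,y:cv2.resize(i[y:y+130,x:x+130],(400,400),interpolation=cv2.INTER_CUBIC)
cv2.imwrite('pics/a.png',np.hstack([f(a,200,150),f(b,205,155)])[:,:,::-1])
E
```

```text
[ 0.41239981 -0.13033987  0.09590411] [-1.40041136  0.28454423  0.34781082]
```

View pics/a.png

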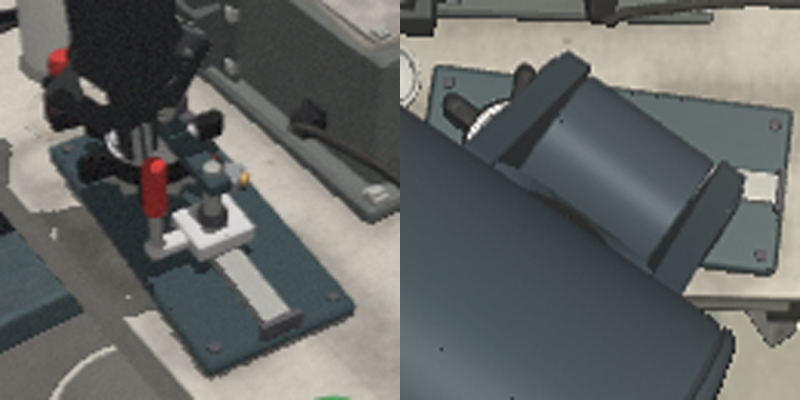

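The side crop shows the gripper standing behind the post (150,190), on its +y side. The top view is blocked by the arm. I'll correct x and z, then start pushing.

Request:
jog_arm:
  commands:
    - [0,-1.0,0,-0.8,0]
    - [0,0,0,0,0]

```text
t: 3.3
tcp_pos: [0.4057, -0.1313, 0.0929]
tool_rot: [0.744, 0.667, 0.014, 0.026]
force: [-1.1, 0.0, -0.5]
finger_gap: -0.001
```

Request:
jog_arm:
  commands:
    - [0,0,-1,0,0]
    - [0,0,-1,0,0]
    - [0,0,-1,0,0]

```text
t: 3.55
tcp_pos: [0.4062, -0.1603, 0.0965]
tool_rot: [0.743, 0.668, 0.015, 0.026]
force: [-0.7, 3.4, -3.0]
finger_gap: 0.002
```

Request:
jog_arm:
  commands:
    - [0,-0.2,-1,-0.3,0]
    - [0,-0.2,-1,-0.3,0]
    - [0,-0.2,-1,-0.2,0]
    - [0,-0.2,-1,-0.2,0]

```text
t: 3.88
tcp_pos: [0.4, -0.2045, 0.0906]
tool_rot: [0.744, 0.668, 0.017, 0.029]
force: [0.6, 4.6, 2.5]
finger_gap: -0.002
```

Request:
jog_arm:
  commands:
    - [0,-0.1,-0.8,0,0]
    - [0,-0.1,-0.5,0,0]
    - [0,0,-0.4,0,0]

```text
t: 4.13
tcp_pos: [0.3984, -0.2175, 0.0914]
tool_rot: [0.748, 0.663, 0.022, 0.023]
force: [21.1, 30.5, 1.7]
finger_gap: 0.0
```

Request:
jog_arm:
  commands:
    - [0,0,1,0,0]
    - [0,0,2,0,0]
    - [0,0,0,4,0]
    - [0,0,0,4,0]
    - [0,0,0,4,0]
    - [0,0,0,0,0]

```text
t: 4.63
tcp_pos: [0.4016, -0.1921, 0.2143]
tool_rot: [0.749, 0.662, 0.022, 0.024]
force: [1.2, -1.7, 0.7]
finger_gap: -0.0
```

```bash
cat >> h.py <<'E'
def look(f):
    from station import manip,snapshot,models
    import cv2
    s=manip.sense();print(s['t'],s['tcp_pos'].round(4),s['tool_rot'],s['force'].round(1))
    P={c:snapshot(c) for c in('side','top')}
    for c,p in P.items():
        for n in['dial_top','red_dot_lobe','thumb_post','sample_mid','stamp_mid','spare_end_mid','test_can_mid']:
            print(c,n,[(round(d['score'],2),[round(float(v),4) for v in d['centre']]) for d in models.pinpoint(p,n)[:2]])
    g=lambda i,x,y:cv2.resize(i[y:y+130,x:x+130],(400,400),interpolation=cv2.INTER_CUBIC)
    cv2.imwrite(f,np.hstack([g(P['side']['image'],200,150),g(P['top']['image'],205,155)])[:,:,::-1])
E
python3 -c "
from h import *
look('pics/b.png')"
```

```text
4.6333 [ 0.4016 -0.1921  0.2143] [0.74883667 0.66196529 0.02163117 0.0240352 ] [ 1.2 -1.7  0.7]
side dial_top [(0.76, [0.4605, -0.0656, 0.0522])]
side red_dot_lobe []
side thumb_post [(0.64, [0.3956, -0.2383, 0.0968])]
side sample_mid [(0.77, [0.4217, -0.3544, 0.0034]), (0.73, [0.4613, -0.0682, 0.0574])]
side stamp_mid [(0.58, [0.4486, 0.0479, 0.0333])]
side spare_end_mid [(0.59, [0.5173, 0.0316, 0.0047]), (0.59, [0.4483, 0.0449, 0.0328])]
side test_can_mid [(0.63, [0.4821, 0.1202, 0.0561])]
top dial_top [(0.82, [0.4638, -0.0717, 0.0481])]
top red_dot_lobe [(0.77, [0.4838, -0.1186, 0.0407])]
top thumb_post []
top sample_mid [(0.94, [0.463, -0.0699, 0.0534])]
top stamp_mid [(0.6, [0.4465, 0.0479, 0.0312])]
top spare_end_mid [(0.82, [0.5234, 0.0309, -0.0036])]
top test_can_mid [(0.64, [0.4832, 0.122, 0.0625])]
```

View pics/b.png

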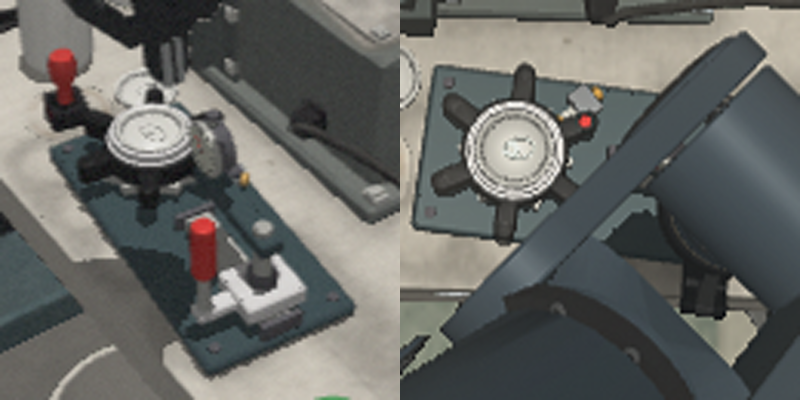

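```bash
python3 - <<'E'
from h import *
from station import snapshot
p=snapshot('top');q=snapshot('side')
f=lambda p,u,v,z:onplane(p['intrinsics'],p['extrinsics'],(u,v),z).round(4)
print('nest top',f(p,205+115/3.077,155+148/3.077,.06))
print('nest side',f(q,200+150/3.077,150+138/3.077,.06))
for n,u,v in[('lobe robot',105,228),('lobe dot',187,122),('lobe +x',124,80)]:print(n,f(p,205+u/3.077,155+v/3.077,.05))
print('ind',f(q,200+220/3.077,150+150/3.077,.12),f(p,398*.64,315*.64,.13))
E
```

```text
nest top [ 0.4597 -0.0721  0.06  ]
nest side [ 0.4538 -0.0824  0.06  ]
lobe robot [ 0.4022 -0.0664  0.05  ]
lobe dot [ 0.482  -0.1242  0.05  ]
lobe +x [ 0.5121 -0.0769  0.05  ]
ind [ 0.4504 -0.1827  0.12  ] [ 0.4537 -0.0993  0.13  ]
```

Request:
jog_arm:
  commands:
    - [0,0.2,4,0,-0.12]
    - [0,0.2,4,0,-0.12]
    - [0,0.2,4,0,-0.12]
    - [0,0.2,3,0,-0.12]
    - [0,0,0,0,0]

```text
t: 5.95
tcp_pos: [0.4057, -0.0612, 0.208]
tool_rot: [0.871, 0.491, 0.017, 0.021]
force: [-0.4, 0.4, 0.4]
finger_gap: 0.0
```

```bash
python3 -c "
from station import manip
from scipy.spatial.transform import Rotation as R
s=manip.sense();print(s['q'].round(2),s['tcp_pos'],R.from_quat(s['tool_rot']).as_matrix().round(3).tolist())"
```

```text
[-0.42  0.26  2.01  0.    0.82  0.12] [ 0.40571533 -0.06116632  0.20801794] [[0.517, 0.854, 0.05], [0.856, -0.517, -0.021], [0.008, 0.053, -0.999]]
```

Request:
jog_arm:
  commands:
    - [0,0.7,2.3,0,-0.07]
    - [0,0,0,-4,0]
    - [0,0,0,-4,0]
    - [0,0,0,-4,0]
    - [0,0,0,0,0]

```text
t: 6.37
tcp_pos: [0.4192, -0.0379, 0.0865]
tool_rot: [0.885, 0.464, 0.021, 0.028]
force: [-0.9, 0.4, -0.6]
finger_gap: 0.002
```

```bash
python3 -c "
from h import *
look('pics/c.png')"
```

```text
6.3667 [ 0.4192 -0.0379  0.0865] [0.88516582 0.46398659 0.02078703 0.02767341] [-0.9  0.4 -0.6]
side dial_top [(0.82, [0.4617, -0.0685, 0.0535])]
side red_dot_lobe [(0.75, [0.4855, -0.1225, 0.0364])]
side thumb_post []
side sample_mid [(0.89, [0.4216, -0.3514, 0.002]), (0.55, [0.4623, -0.0667, 0.0588])]
side stamp_mid [(0.52, [0.4454, 0.0468, 0.0344])]
side spare_end_mid [(0.72, [0.518, 0.033, 0.0034]), (0.28, [0.4866, -0.122, 0.0402])]
side test_can_mid []
top dial_top [(0.97, [0.4634, -0.0706, 0.0465])]
top red_dot_lobe [(0.74, [0.4848, -0.1182, 0.0387]), (0.29, [0.5231, 0.0329, -0.0013])]
top thumb_post [(0.8, [0.3923, -0.2328, 0.0943])]
top sample_mid [(0.79, [0.4232, -0.3531, 0.0047]), (0.62, [0.4628, -0.0718, 0.05])]
top stamp_mid []
top spare_end_mid [(0.55, [0.5238, 0.0335, 0.0025])]
top test_can_mid [(0.96, [0.4807, 0.1202, 0.0613]), (0.36, [0.525, 0.0339, -0.0025])]
```

View pics/c.png

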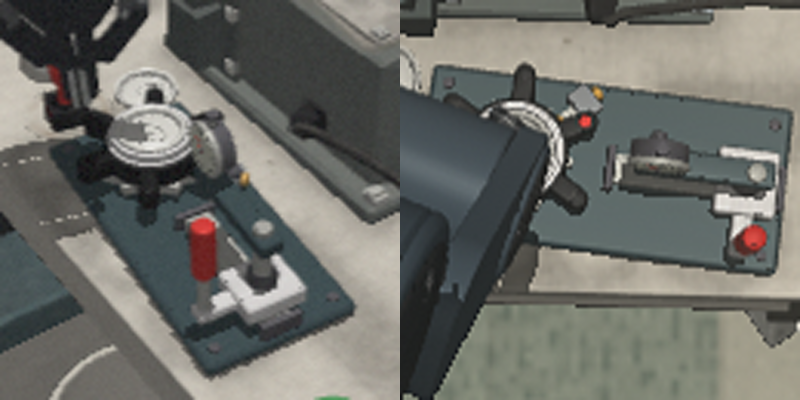

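The top view shows the slide back at the stop with its post at (750,240), and the dial unchanged with the red dot at (585,122). The side view shows the tool over the gap near the robot-side lobe. I'll lower it in.

Request:
jog_arm:
  commands:
    - [0,-0.7,0,-1,0]
    - [0,-0.2,0,-1.5,0]
    - [0,0,0,0,0]

```text
t: 7.42
tcp_pos: [0.4155, -0.0395, 0.0691]
tool_rot: [0.885, 0.463, 0.028, 0.036]
force: [-0.2, -0.3, -0.3]
finger_gap: -0.001
```

Request:
jog_arm:
  commands:
    - [0,0,0,-1.0,0]
    - [0,0,0,-1,0]
    - [0,0,0,0,0]

```text
t: 7.67
tcp_pos: [0.4157, -0.0395, 0.0487]
tool_rot: [0.885, 0.464, 0.028, 0.035]
force: [-0.2, 0.2, -0.3]
finger_gap: -0.002
```

Request:
jog_arm:
  commands:
    - [0,-0.2,0.2,-0.9,0]
    - [0,0,0,0,0]

```text
t: 7.83
tcp_pos: [0.4143, -0.0376, 0.0399]
tool_rot: [0.885, 0.464, 0.028, 0.035]
force: [-0.8, 0.7, -0.1]
finger_gap: 0.0
```

```bash
cat > arc.py <<'E'
# finger-centre world positions for pushed-lobe stand angle; lobe ahead by off
from h import *
import sys
o=np.array([.461,-.0705]);yaw=-.0887
for a in range(150,70,-10):
    t=np.radians(a)+yaw;print(a,(o+.058*np.array([np.cos(t),np.sin(t)])).round(4))
E
python3 arc.py
```

```text
150 [ 0.4135 -0.0372]
140 [ 0.42   -0.0294]
130 [ 0.4278 -0.0229]
120 [ 0.4366 -0.0179]
110 [ 0.4461 -0.0145]
100 [ 0.456  -0.0127]
90 [ 0.4661 -0.0127]
80 [ 0.4761 -0.0145]
```

Request:
jog_arm:
  commands:
    - [0,0.5,0.6,0,-0.12]
    - [0,0.55,0.5,0,-0.12]
    - [0,0.6,0.45,0,-0.12]

```text
t: 8.08
tcp_pos: [0.4271, -0.0229, 0.041]
tool_rot: [0.955, 0.295, 0.017, 0.038]
force: [-4.2, -3.7, -1.8]
finger_gap: 0.0
```

Request:
jog_arm:
  commands:
    - [0,0.4,0.25,0,-0.08]

```text
t: 8.17
tcp_pos: [0.4305, -0.0201, 0.0416]
tool_rot: [0.966, 0.254, 0.014, 0.038]
force: [-0.7, -0.3, -0.5]
finger_gap: -0.001
```

Request:
jog_arm:
  commands:
    - [0,0.4,0.25,0,-0.06]
    - [0,0,0,0,0]

```text
t: 8.33
tcp_pos: [0.4317, -0.0167, 0.0426]
tool_rot: [0.974, 0.223, 0.009, 0.038]
force: [-2.4, -0.4, -0.5]
finger_gap: 0.003
```

```bash
python3 -c "
from h import *
look('pics/d.png')"|grep -E "red|dial|sample|^[0-9]"
```

```text
8.3333 [ 0.4317 -0.0167  0.0426] [0.97400367 0.22313843 0.0093837  0.03792155] [-2.4 -0.4 -0.5]
side dial_top [(0.58, [0.4607, -0.0656, 0.0535])]
side red_dot_lobe [(0.82, [0.4685, -0.1268, 0.0372])]
side sample_mid [(0.83, [0.4196, -0.3494, 0.0024]), (0.58, [0.4599, -0.0685, 0.0644])]
top dial_top [(0.63, [0.4614, -0.0688, 0.0481])]
top red_dot_lobe [(0.75, [0.4746, -0.126, 0.0367])]
top sample_mid [(0.9, [0.4221, -0.3555, 0.0017]), (0.63, [0.4595, -0.0688, 0.0514])]
```

Request:
jog_arm:
  commands:
    - [0,0.5,0.15,-0.2,0]
    - [0,0,0,0,0]

```text
t: 9.3
tcp_pos: [0.4303, -0.0157, 0.0397]
tool_rot: [0.974, 0.224, 0.004, 0.036]
force: [-1.0, -1.1, -1.0]
finger_gap: -0.001
```

```bash
python3 -c "
from h import *
look('pics/d.png')"|grep -E "red|^[0-9]"
```

```text
9.3 [ 0.4303 -0.0157  0.0397] [0.97404216 0.22352163 0.00375054 0.03557917] [-1.  -1.1 -1. ]
side red_dot_lobe [(0.89, [0.472, -0.1268, 0.0389])]
top red_dot_lobe [(0.59, [0.4731, -0.1238, 0.0415])]
```

Request:
jog_arm:
  commands:
    - [0,0.8,0.2,0,0]
    - [0,0.4,0.1,0,-0.05]

```text
t: 10.27
tcp_pos: [0.4331, -0.0119, 0.0392]
tool_rot: [0.98, 0.199, -0.006, 0.032]
force: [-4.1, -1.0, 0.5]
finger_gap: 0.006
```

```bash
python3 -c "
from h import *
look('pics/d.png')"|grep -E "red|^[0-9]"
```

```text
10.2667 [ 0.4331 -0.0119  0.0392] [ 0.97952666  0.1986357  -0.00601747  0.03217403] [-4.1 -1.   0.5]
side red_dot_lobe [(0.82, [0.4668, -0.1304, 0.0386])]
top red_dot_lobe [(0.57, [0.4699, -0.1262, 0.0396]), (0.18, [0.4608, -0.0689, -0.0002])]
```

Request:
jog_arm:
  commands:
    - [0,0.6,-0.4,0,-0.12]
    - [0,0.8,-0.2,0,-0.1]

```text
t: 11.23
tcp_pos: [0.446, -0.0174, 0.0392]
tool_rot: [0.996, 0.087, -0.01, 0.031]
force: [-2.6, 2.8, 0.1]
finger_gap: -0.002
```

```bash
python3 -c "
from h import *
look('pics/d.png')"|grep -E "red|^[0-9]"
```

```text
11.2333 [ 0.446  -0.0174  0.0392] [ 0.99565535  0.08708671 -0.01026369  0.03132059] [-2.6  2.8  0.1]
side red_dot_lobe [(0.56, [0.4545, -0.1275, 0.0393]), (0.4, [0.4608, -0.0666, -0.001])]
top red_dot_lobe [(0.86, [0.4556, -0.1274, 0.0406])]
```

View pics/d.png

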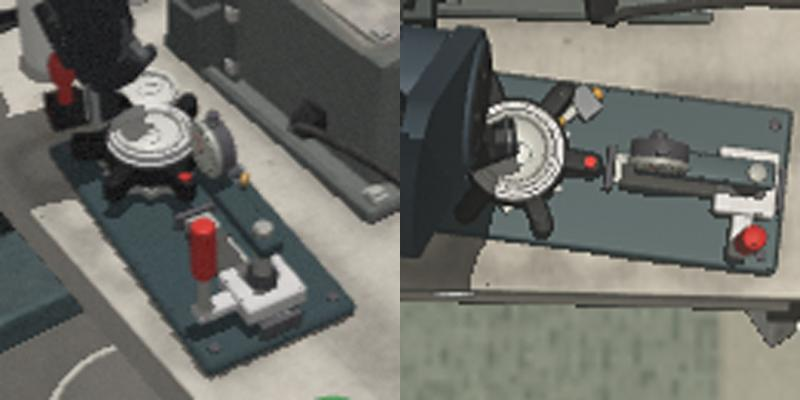

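The crop shows the dial one click on, with the red dot now along the stand's -y. Next is click 2, from the same place.

Request:
jog_arm:
  commands:
    - [0,0.5,0.3,0,-0.1]
    - [0,0.7,0.0,0,-0.1]
    - [0,0.6,-0.1,0,-0.08]

```text
t: 12.28
tcp_pos: [0.4562, -0.0131, 0.0388]
tool_rot: [0.998, -0.056, -0.023, 0.028]
force: [-4.5, 3.8, 2.7]
finger_gap: 0.001
```

```bash
python3 -c "
from h import *
look('pics/d.png')"|grep -E "red|^[0-9]"
```

```text
12.2833 [ 0.4562 -0.0131  0.0388] [ 0.99780627 -0.05564932 -0.02269804  0.02775969] [-4.5  3.8  2.7]
side red_dot_lobe [(0.91, [0.4462, -0.1236, 0.0381])]
top red_dot_lobe [(0.58, [0.4432, -0.1223, 0.0396])]
```

Request:
jog_arm:
  commands:
    - [0,0.7,-0.1,0,-0.08]

```text
t: 13.17
tcp_pos: [0.4657, -0.0154, 0.0391]
tool_rot: [0.995, -0.093, -0.021, 0.028]
force: [-0.9, 1.5, 1.1]
finger_gap: 0.005
```

```bash
python3 -c "
from h import *
look('pics/d.png')"|grep -E "red|^[0-9]"
```

```text
13.1667 [ 0.4657 -0.0154  0.0391] [ 0.99501838 -0.09346626 -0.02060107  0.02789415] [-0.9  1.5  1.1]
side red_dot_lobe [(0.6, [0.4331, -0.1225, 0.0373]), (0.35, [0.4613, -0.0676, 0.0541])]
top red_dot_lobe [(0.69, [0.4317, -0.1197, 0.0375])]
```

Request:
jog_arm:
  commands:
    - [0,0,0,2,0]
    - [0,0,0,4,0]
    - [0,-1,0,0,0.12]
    - [0,-1,0,0,0.12]
    - [0,-1,-0.5,0,0.12]
    - [0,-1,-0.5,0,0.12]
    - [0,-1,-0.5,0,0.12]
    - [0,0,-0.5,0,0.12]

```text
t: 14.63
tcp_pos: [0.417, -0.0357, 0.1021]
tool_rot: [0.96, 0.277, -0.006, 0.034]
force: [-0.8, 0.5, -0.7]
finger_gap: 0.001
```

Request:
jog_arm:
  commands:
    - [0,0,0,0,0.12]
    - [0,0,0,0,0.12]
    - [0,0,0,0,0.12]
    - [0,0,0,0,0]

```text
t: 14.97
tcp_pos: [0.4154, -0.0363, 0.1025]
tool_rot: [0.891, 0.452, 0.0, 0.034]
force: [0.3, 0.0, -0.8]
finger_gap: -0.001
```

```bash
python3 -c "
from h import *
look('pics/d.png')"
```

```text
14.9667 [ 0.4154 -0.0363  0.1025] [8.91379435e-01 4.51955208e-01 2.25060947e-04 3.43386339e-02] [ 0.3  0.  -0.8]
side dial_top [(0.6, [0.4602, -0.0673, 0.0532]), (0.35, [0.4459, 0.0483, 0.0349])]
side red_dot_lobe [(0.9, [0.424, -0.1178, 0.0387])]
side thumb_post [(0.9, [0.3955, -0.2417, 0.0963])]
side sample_mid [(0.81, [0.4196, -0.3506, 0.0052]), (0.65, [0.4606, -0.0665, 0.0554])]
side stamp_mid [(0.67, [0.4481, 0.0454, 0.0331])]
side spare_end_mid [(0.76, [0.5181, 0.0329, 0.0056])]
side test_can_mid [(0.48, [0.4827, 0.1223, 0.0622])]
top dial_top [(0.62, [0.4619, -0.069, 0.0454])]
top red_dot_lobe [(0.87, [0.4265, -0.1109, 0.0397])]
top thumb_post [(0.68, [0.3931, -0.2316, 0.0985])]
top sample_mid [(0.73, [0.4208, -0.3547, 0.0052]), (0.48, [0.4607, -0.0676, 0.0531])]
top stamp_mid []
top spare_end_mid [(0.7, [0.5192, 0.0343, -0.001])]
top test_can_mid []
```

Two clicks are done. I'll go back into the same gap for clicks 3 and 4.

Request:
jog_arm:
  commands:
    - [0,-0.3,0,-3,0]
    - [0,-0.1,0,-1.5,0]
    - [0,0,0,0,0]
    - [0,0,0,-1.0,0]
    - [0,0,0,-0.5,0]
    - [0,0,0,0,0]

```text
t: 16.27
tcp_pos: [0.4147, -0.0372, 0.0425]
tool_rot: [0.892, 0.451, 0.003, 0.037]
force: [1.0, -0.3, 0.8]
finger_gap: 0.004
```

Request:
jog_arm:
  commands:
    - [0,0.5,0.6,-0.2,-0.12]
    - [0,0.55,0.5,0,-0.12]
    - [0,0.6,0.4,0,-0.12]
    - [0,0.6,0.15,0,-0.12]
    - [0,0.6,0.05,0,-0.12]

```text
t: 16.68
tcp_pos: [0.4329, -0.0183, 0.0421]
tool_rot: [0.987, 0.156, -0.019, 0.031]
force: [-6.9, -2.0, -1.2]
finger_gap: -0.003
```

```bash
python3 -c "
from h import *
look('pics/d.png')"|grep -E "red|^[0-9]"
```

```text
16.6833 [ 0.4329 -0.0183  0.0421] [ 0.98708556  0.15593178 -0.01939965  0.03116145] [-6.9 -2.  -1.2]
side red_dot_lobe [(0.69, [0.4155, -0.105, 0.0376])]
top red_dot_lobe [(0.88, [0.4136, -0.1012, 0.0405])]
```

Request:
jog_arm:
  commands:
    - [0,0.7,-0.1,-0.2,-0.08]

```text
t: 17.57
tcp_pos: [0.4417, -0.0199, 0.0398]
tool_rot: [0.992, 0.119, -0.018, 0.031]
force: [0.4, 0.6, -0.2]
finger_gap: -0.002
```

```bash
python3 -c "
from h import *
look('pics/d.png')"|grep -E "red|^[0-9]"
```

```text
17.5667 [ 0.4417 -0.0199  0.0398] [ 0.99228467  0.11860853 -0.01787699  0.0313619 ] [ 0.4  0.6 -0.2]
side red_dot_lobe [(0.68, [0.4095, -0.0964, 0.0359])]
top red_dot_lobe [(0.67, [0.4106, -0.0911, 0.0397])]
```

Request:
jog_arm:
  commands:
    - [0,0.5,0.4,0,-0.1]
    - [0,0.5,0.3,0,-0.1]
    - [0,0.7,0.0,0,-0.1]
    - [0,0.6,-0.1,0,-0.1]

```text
t: 18.7
tcp_pos: [0.4558, -0.0124, 0.0393]
tool_rot: [0.995, -0.088, -0.034, 0.026]
force: [-3.9, 4.9, 1.6]
finger_gap: 0.001
```

```bash
python3 -c "
from h import *
look('pics/d.png')"|grep -E "red|^[0-9]"
```

```text
18.7 [ 0.4558 -0.0124  0.0393] [ 0.99516085 -0.08830897 -0.03449342  0.02581866] [-3.9  4.9  1.6]
side red_dot_lobe [(0.55, [0.4071, -0.0863, 0.0397])]
top red_dot_lobe [(0.65, [0.4059, -0.0836, 0.0387]), (0.44, [0.4614, -0.0678, -0.0025])]
```

Request:
jog_arm:
  commands:
    - [0,0.7,-0.1,0,-0.08]

```text
t: 19.58
tcp_pos: [0.4638, -0.0138, 0.0394]
tool_rot: [0.991, -0.126, -0.034, 0.025]
force: [-1.6, 1.7, -1.0]
finger_gap: -0.003
```

```bash
python3 -c "
from h import *
look('pics/d.png')"|grep -E "red|^[0-9]"
```

```text
19.5833 [ 0.4638 -0.0138  0.0394] [ 0.9911641  -0.12586543 -0.0335997   0.02495342] [-1.6  1.7 -1. ]
side red_dot_lobe [(0.65, [0.402, -0.0754, 0.0366])]
top red_dot_lobe [(0.91, [0.4022, -0.0656, 0.0394])]
```

Request:
jog_arm:
  commands:
    - [0,-0.3,0,0.5,0]
    - [0,0,0,4,0]
    - [0,0,0,4,0]
    - [0,0,0,4,0]
    - [0,0,0,4,0.1]
    - [0,-2,0,0,0.07]
    - [0,-2,-2,0,0]
    - [0,-2,-2,0,0]

```text
t: 21.05
tcp_pos: [0.4017, -0.0532, 0.2111]
tool_rot: [0.999, -0.033, -0.03, 0.03]
force: [-0.1, -1.3, 0.1]
finger_gap: -0.001
```

```bash
python3 -c "
from h import *
look('pics/e.png')"
```

```text
21.05 [ 0.4017 -0.0532  0.2111] [ 0.99854953 -0.03331352 -0.0297652   0.03005122] [-0.1 -1.3  0.1]
side dial_top [(0.57, [0.4623, -0.0669, 0.0514])]
side red_dot_lobe [(0.8, [0.4028, -0.0674, 0.0412])]
side thumb_post [(0.68, [0.4619, -0.0682, 0.0521]), (0.57, [0.3959, -0.2383, 0.0982])]
side sample_mid [(0.82, [0.4627, -0.0664, 0.0604]), (0.8, [0.4178, -0.3519, 0.0049])]
side stamp_mid [(0.67, [0.4477, 0.0478, 0.0316])]
side spare_end_mid [(0.75, [0.5182, 0.0301, 0.0035])]
side test_can_mid [(0.68, [0.4808, 0.1205, 0.0606])]
top dial_top [(0.69, [0.4622, -0.0683, 0.0476])]
top red_dot_lobe []
top thumb_post [(0.81, [0.3926, -0.2344, 0.097])]
top sample_mid [(0.65, [0.4243, -0.356, 0.0059]), (0.27, [0.4456, 0.0489, 0.0284])]
top stamp_mid [(0.39, [0.4486, 0.0492, 0.0311])]
top spare_end_mid []
top test_can_mid [(0.46, [0.3918, -0.2329, 0.0938])]
```

View pics/e.png

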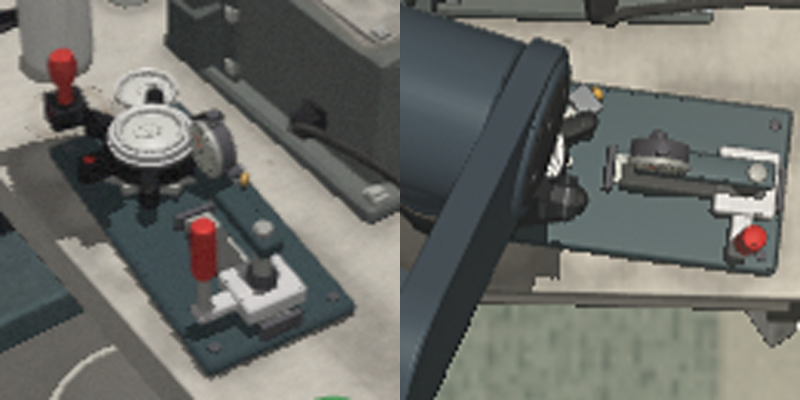

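The side crop shows the red dot on the robot-side lobe at (88,160), so the dial is four clicks on. The end is seated and the slide is still back. Now I'll push the slide home.

Request:
jog_arm:
  commands:
    - [0,0,-4,0,0]
    - [0,0,-4,0,0]
    - [0,0,-4,0,0]
    - [0,0,-4,0,0]
    - [0,0,-4,0,0]
    - [0,0,-3,0,0]
    - [0,0,0,0,0]

```text
t: 22.43
tcp_pos: [0.4007, -0.2905, 0.2097]
tool_rot: [0.999, -0.029, -0.031, 0.03]
force: [0.4, 0.1, 0.2]
finger_gap: 0.001
```

Request:
jog_arm:
  commands:
    - [0,-0.2,0,-4,0.06]
    - [0,-0.2,0,-4,0.06]
    - [0,-0.2,0,-3,0]
    - [0,0,0,-0.5,0]
    - [0,0,0,0,0]

```text
t: 22.85
tcp_pos: [0.3968, -0.2954, 0.0936]
tool_rot: [0.999, 0.031, -0.025, 0.036]
force: [-0.7, 0.1, -0.1]
finger_gap: -0.005
```

Request:
jog_arm:
  commands:
    - [0,0.1,1.5,0,0]
    - [0,0,1.2,0,0]
    - [0,0.1,1,-0.1,0]
    - [0,0.1,1,-0.1,0]
    - [0,0.1,1,-0.1,0]

```text
t: 23.27
tcp_pos: [0.4044, -0.2398, 0.0955]
tool_rot: [0.998, 0.031, -0.022, 0.041]
force: [-1.2, -3.7, 0.1]
finger_gap: -0.002
```

Request:
jog_arm:
  commands:
    - [0,-0.2,1,-0.3,0]
    - [0,-0.1,1,-0.3,0]
    - [0,0,1,-0.2,0]

```text
t: 23.52
tcp_pos: [0.407, -0.2112, 0.0907]
tool_rot: [0.998, 0.032, -0.015, 0.047]
force: [0.7, -4.0, 3.2]
finger_gap: 0.001
```

Request:
jog_arm:
  commands:
    - [0,-0.2,1,0,0]
    - [0,-0.2,0.7,0,0]
    - [0,0,0.5,0,0]

```text
t: 23.77
tcp_pos: [0.4063, -0.1875, 0.0911]
tool_rot: [0.998, 0.032, -0.011, 0.049]
force: [1.7, -3.1, 0.6]
finger_gap: -0.001
```

Request:
jog_arm:
  commands:
    - [0,0,0.5,0,0]
    - [0,0,0.5,0,0]

```text
t: 23.93
tcp_pos: [0.4071, -0.1865, 0.0916]
tool_rot: [0.997, 0.041, -0.012, 0.057]
force: [-13.3, -37.8, -11.1]
finger_gap: 0.001
```

Against the home stop, with the force up to 38 N. I'll back off and check.

Request:
jog_arm:
  commands:
    - [0,0,-1,0,0]
    - [0,0,-2,0,0]
    - [0,0,-2,0,0]
    - [0,0,0,4,0]
    - [0,0,0,4,0]
    - [0,0,0,4,0]
    - [0,0,-4,0,0]
    - [0,0,-4,0,0]

```text
t: 24.6
tcp_pos: [0.3876, -0.2961, 0.2016]
tool_rot: [0.998, 0.044, -0.038, 0.031]
force: [0.0, -0.6, -0.1]
finger_gap: 0.001
```

```bash
python3 -c "
from h import *
look('pics/f.png')"
```

```text
24.6 [ 0.3876 -0.2961  0.2016] [ 0.99781862  0.0437779  -0.03834363  0.03116504] [ 0.  -0.6 -0.1]
side dial_top [(0.75, [0.459, -0.0665, 0.0543])]
side red_dot_lobe [(0.94, [0.4025, -0.0641, 0.0372])]
side thumb_post [(0.69, [0.4821, 0.1204, 0.0607]), (0.65, [0.4014, -0.1644, 0.0966])]
side sample_mid [(0.64, [0.4604, -0.0672, 0.0563]), (0.59, [0.4191, -0.3524, 0.0005])]
side stamp_mid [(0.6, [0.4481, 0.0461, 0.0332])]
side spare_end_mid [(0.62, [0.5199, 0.0329, 0.0045])]
side test_can_mid [(0.7, [0.4798, 0.1235, 0.0606])]
top dial_top [(0.93, [0.4623, -0.0702, 0.0479])]
top red_dot_lobe [(0.9, [0.4035, -0.0621, 0.038])]
top thumb_post [(0.56, [0.4044, -0.157, 0.0921])]
top sample_mid [(0.83, [0.4597, -0.0723, 0.0531])]
top stamp_mid []
top spare_end_mid [(0.96, [0.5225, 0.0344, 0.0039]), (0.41, [0.4622, -0.0669, 0.053])]
top test_can_mid []
```

View pics/f.png

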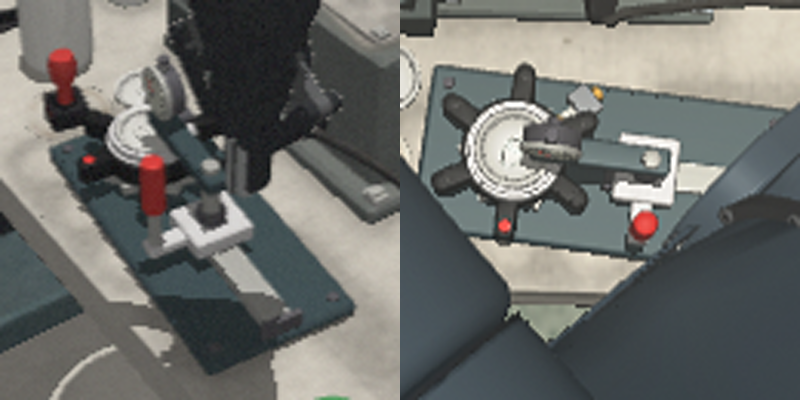

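The slide is home: the post is at (152,185) in the side crop, the same as at the start. The red dot is on the robot-side lobe, the end is in its nest, and the tool is clear. Handing in.

```bash
python3 -c "
from station import workorder
print(workorder.sign_off())"
```

```text
the job is handed in; nothing more can be done
None
```

I pushed the slide fully back, pushed the dial four clicks clockwise with two entries into the same gap, pushed the slide home again, and handed the job in at about 25 s. Sign-off gave no verdict.

What the last checks showed:
- **Slide:** the red post was at y ≈ -0.164 m in the side view, where it started; the stop had taken a push of about 38 N. When back, it had travelled about 74 mm. The top view read the post 7 mm nearer the dial (y ≈ -0.157 m), but it had also read about 4 mm that way at the start.
- **Dial:** the red dot was at about (0.403, -0.063) m, on the robot-side lobe. That is about 0.099–0.100 m from its start, so 120° or four clicks.
- **Can end:** it was seated, within about 3 mm of the dial's axis sideways, in both views.
- **Things beside the stand:** the spare end was unmoved in both views. The can and stamp were unmoved in the side view but not reported in the last top view.
- **Robot:** the tool stood clear, with no contact force.

The first click needed several pushes because the finger slid outward along the lobe. The dial did not over-rotate.

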